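# Shim the rocking shop rack

## Task

The little display rack on the counter rocks because one of its foot plates, the one at the corner away from you and towards the open counter, does not reach the counter top. Take the tapered wooden shim (not the flat packer), lay it flat on the counter and slide its thin end squarely in under the middle of that foot plate from the rack's outer end until it drags snugly but is not jammed hard, without lifting or shifting the rack. Finish with the hand clear of the rack and still gripping the shim at that depth, so that it can be fixed, and leave everything else on the counter where it is.

Things in the scene. Friction and masses are not known exactly. Their poses are not given: they have to be found in the camera images.
- shim: plain light wood tapered shim, a long thin wedge 180 x 36 mm with flat underside: 1.5 mm thick at the thin end, growing evenly to 10 mm at the butt. 50 g, lying flat, thin end roughly towards -y. Origin: centre of the underside, 90 mm from each end; +x to the thin end, y across, z up. Grip it across the width some 140 mm from the thin end, where it is 8 mm thick
- shim_tip (a point): middle of the thin end of the shim, on its underside; same axes as the shim
- rack: loose black steel rack, two plank shelves with stock, 240 x 380 mm over the feet, 310 mm high, about 4 kg, on four foot plates centred at x +-90, y +-160 mm under its legs; three stand on the counter, the one at +x, +y hangs. Origin: centre of footprint at counter height; x away from robot, y to the open counter where the shim lies. That corner lifts at about 20 N; friction about 0.6
- short_foot: the rack's short foot: square steel plate 60 x 60 x 5 mm, rigid with the rack, at its +x, +y corner, its underside 3 to 5.5 mm above the counter (differs from start to start). Origin: centre of the plate's underside; axes as the rack
- foot_edge (a point): middle of the outer (+y) lower edge of the short foot plate, where the shim goes in; axes as the rack: x along the edge, y outward (the shim enters towards -y), z up. The shim first touches the plate when it is 32 to 85 mm in past this edge, by the gap; from there the drag grows by about 1 N per mm
- packer: flat wooden packer of even thickness, 85 x 36 x 10 mm; not to be used. Origin: centre of the underside
- level: small spirit level standing on edge, 225 x 22 x 45 mm, long along its x; leave alone. Origin: centre of the underside
- screwdriver: short screwdriver lying on the counter, 120 mm long; leave alone. Origin on its axis line
- doll: turned wooden peg doll, 42 mm across, 83 mm high; leave alone. Origin: centre of the underside
- jar: glass jar with metal lid, 68 mm across, 85 mm high; leave alone. Origin: centre of the underside
- giftbox: cardboard gift box 90 x 90 x 45 mm; leave alone. Origin: centre of the underside
- mug: white mug, 80 mm across, 90 mm high; leave alone. Origin: centre of the underside
There are look-alikes about, which are no part of the job. What is shaped like the shim but pink or turquoise is not meant.

How it is judged:
On the way, in this order (a step that is already met when the one before it is completed fails the run):
1. the shim is gripped while it is still clear of the foot (contact force between the fingers and shim above 3 N and y of shim_tip in the frame of foot_edge above 0.003 m), for 0.2 s.
2. the thin end is under the foot plate, between plate and counter (contact force between the fingers and shim above 2 N and y of shim_tip in the frame of foot_edge below -0.012 m and x of shim_tip in the frame of foot_edge between -0.02 and 0.02 m and height (world z) of shim_tip below 0.004 m), for 0.1 s.
At the end, for the whole second after the job is handed in: fingers grip the shim (>3 N), flat (0.03 rad) and still on the counter, thin end 20 mm or more under the short foot, within 20 mm of its middle, square within 0.2 rad, pressed by the foot (0.5 to 16 N); rack tilted <0.006 rad (about 1 mm lift), shifted <6 mm, untouched by the robot (contact force between the fingers and shim above 3 N and contact force between shim and short_foot between 0.5 and 16 N and y of shim_tip in the frame of foot_edge below -0.02 m and x of shim_tip in the frame of foot_edge between -0.02 and 0.02 m and angle between the x axis of shim and the y axis of foot_edge, either way round below 0.2 rad and angle between shim's own z axis and vertical below 0.03 rad and height (world z) of shim below 0.003 m and linear speed of shim below 0.01 m/s and angle between rack's own z axis and vertical below 0.006 rad and distance of rack from where it was at the start of the episode below 0.006 m and contact force between each of the arm, the fingers and rack below 0.5 N); the arm keeps its last pose, push and grip.
It fails at once if the rack is jacked up or tipped (over 0.02 rad) (angle between rack's own z axis and vertical above 0.02 rad).
It fails at once if the rack is shifted more than 15 mm (distance of rack from where it was at the start of the episode above 0.015 m).
It fails at once if another thing on the counter is moved more than 30 mm (distance of any of packer, level, screwdriver, doll, jar, giftbox, mug from where it was at the start of the episode above 0.03 m).
It also fails if it takes over 35 s, if anything falls off the work surface, if the arm or the gripper's body presses on something with over 40 N, if the wrist force passes 120 N, or if a joint passes its speed limit or range.

## Robot

A 7-joint arm with a two-finger parallel gripper is mounted at the origin on the work surface. World frame = base frame: x ahead of the robot, y to its left, z up, the work surface at z = 0. Lengths are in m, angles in rad, forces in N, time in s.
With the tool pointing down it reaches from about 0.4 to 0.85 m from the base axis. Payload 10.4 kg.
Tool frame: the origin (TCP) lies on the centre line of the jaws, within the pads' length; the fingertips stand 17 mm ahead of it and the grasp point (between the pads) lies 2 mm behind it; z points along the fingers, y is the line along which they close (so a half turn about z gives the same grasp; the last joint's range is limited). The gripper opens to 85 mm and grips with 20 to 120 N. Pads are 22 mm wide; open, the fingers measure 114 mm over their backs; the gripper's body (76 mm by 85 mm) begins 54 mm behind the grasp point. The pads swing forward as they close: fully open they stand 13 mm farther back than shut.
Start: joints at [-1.332, 0.332, -0.065, 1.46, 0.022, 1.35, -0.088], TCP at [0.162, 0.604, 0.248] pointing down, gripper open.
Joint ranges: [-2.6, 2.6], [-0.5, 2.12], [-1.47, 1.34], [0.16, 2.42], [-1.27, 4.41], [0.06, 2.06], [-2.6, 2.6]. Speed limits (rad/s): [2.22, 2.22, 2.79, 2.79, 3.14, 3.14, 3.14].

## Interface

Orientations are given as a unit quaternion [x, y, z, w].
In Python, from workcell import sensors, imaging, order, spotter gives the robot as it stands. The module is installed in compiled form; this text tells all that it offers.
- The arm moves only by the shell command python3 -m inch 'ROWS' [FORCE]. ROWS is JSON, a list that holds one entry, the list of rows, each a list of 7 numbers: the shift along the tool's x, y, z in m, then the turn, a rotation vector about the tool's x, y, z in rad, then the closure, from -1 (fully open) to 1 (shut). In form: [[[x, y, z, ax, ay, az, hand], ...]]. A call has 1 to 10 rows; each row is the pose to reach, as a shift and turn from the pose commanded when the call began, along the tool's axes at that moment; what a row does not reach only later rows make up. A row lasts 1/10 s, in which the tool goes at most 50 mm and 8.59 degrees, less where a joint would pass 70% of its speed; a pose out of reach is approached as far as the arm can. A call with a gripper value outside its range is refused whole. The fingers move at their own pace and stop on an object; FORCE is the grip in N (left out, the last holds). Time passes only in rows, so rows that repeat a pose let the fingers close. It gives the time, the measured TCP pose, the force, the opening and the grip force at its end, in the units of the state.
- sensors.get_obs(): the state, without advancing time (a new reading comes with each control period).
- imaging.camera(name): name is "side" or "top"; returns the picture (400x640x3 uint8, blue, green, red); there is no depth.
- imaging.calibration(name): a dict with "mtx" (3x3 intrinsics, pixels), "D" ([k1, k2, p1, p2, k3] as OpenCV has them; the pictures are not rectified), "R" (3x3) and "t" (3): a world point X has camera coordinates R X + t. Camera axes: x right, y down, z forward; pixel columns grow to the right and rows downward; lengths in m; the calibration is good to about 2 mm. A picture is of the moment at which its call begins. calibration takes no time and is no camera call.
- order.hand_in(): hands the job in; it is judged then, once.
Trained networks look in the newest picture that a camera, given by its name, has taken for a name from the list of things; names that differ only in an ending like _2 or _b are one class to them, and where a whole thing is asked for, a point or a joint stands for the part that bears it (a point fixed in the world has none). Each returns a list of dicts, best first, with "conf" (0 to 1); they miss things now and then, are a little off and sometimes report something else, mostly with a low value. They report only what shows in the picture. A call takes as long as a camera call. They do not tell look-alikes from the thing itself.
- spotter.look_for(label, camera): "pixel" ([column, row] in pixels, amid what is visible of it).
The state is a dict: "clock": time; "joint_pos": joint angles; "joint_velocities": joint speeds; "tau": joint torques, N m; "position": TCP position; "ee_rot": TCP orientation; "ft_force": force on the tool from outside, world axes, zero at the start; "torque": the same for the moment, N m; "grip_width": opening from 0.0 (shut) to 1.0 (fully open); "grasp_force": force on a finger pad.
Only numpy, scipy, OpenCV 4.12 (cv2) and the standard library are available. Lean on these libraries where they do the work, as an engineer would, in place of code of your own. Each camera call takes 0.05 s, during which the arm holds its last target. There are 200 camera calls.

## Working session

There is one attempt and no reset: what is moved stays moved. The work goes in short steps, Python scripts to look and compute and a shell command to move; the robot and the scene stay as the last step left them, time stands still between calls to the robot, and variables do not carry over. Pictures are saved under pics/ and viewed, at most 10 in all, crops included, and the job is handed in when it is done.

```bash
mkdir -p pics; python3 - <<'E'
from workcell import sensors, imaging, spotter
import cv2
for n in("top","side"):
    im=imaging.camera(n); cv2.imwrite(f"pics/{n}0.png",im)
    c=imaging.calibration(n); print(n,c)
    for l in("shim","rack","short_foot","packer"):
        print(l,[(d["pixel"],round(d["conf"],2)) for d in spotter.look_for(l,n)][:5])
o=sensors.get_obs(); print(o)
E
```

```text
top {'mtx': array([[464.65915822,   0.        , 311.00109419],
       [  0.        , 464.65915822, 200.51957296],
       [  0.        ,   0.        ,   1.        ]]), 'D': array([-0.1021313,  0.       ,  0.       ,  0.       ,  0.       ]), 'R': array([[ 0.02854418, -0.99936128,  0.0215001 ],
       [-0.98385209, -0.0318902 , -0.1761195 ],
       [ 0.17669265, -0.01612573, -0.98413397]]), 't': array([0.06515236, 0.52907904, 1.51026114])}
shim [([175.5, 266.6], 0.82), ([252.1, 263.7], 0.81), ([247.7, 221.4], 0.8)]
rack [([436.4, 209.0], 0.89)]
short_foot []
packer []
side {'mtx': array([[442.85782876,   0.        , 321.97069245],
       [  0.        , 442.85782876, 199.4550346 ],
       [  0.        ,   0.        ,   1.        ]]), 'D': array([-0.08751255,  0.        ,  0.        ,  0.        ,  0.        ]), 'R': array([[ 0.68830873, -0.72540427,  0.00444278],
       [-0.52787067, -0.50505864, -0.68283843],
       [ 0.49757777,  0.46765844, -0.73055591]]), 't': array([-0.29379201,  0.35983262,  0.93136218])}
shim [([164.9, 178.7], 0.88), ([219.6, 218.3], 0.66), ([258.8, 190.6], 0.62)]
rack [([458.5, 265.3], 0.85)]
short_foot [([458.6, 266.0], 0.47)]
packer [([318.4, 145.9], 0.68), ([291.5, 167.2], 0.59)]
{'clock': 0.5, 'joint_pos': array([-1.33158513,  0.33220565, -0.06468233,  1.46013445,  0.02156854,
        1.34991725, -0.08849385]), 'joint_velocities': array([-0.00023054,  0.00021467, -0.0006533 , -0.00022425, -0.00095298,
        0.0002538 , -0.00071048]), 'tau': array([-5.15102984e-04, -6.24740839e+01,  4.90922551e-02, -3.91561639e+01,
        1.64892763e-02,  2.27745215e-03, -3.45532567e-05]), 'position': array([0.1617532 , 0.60370427, 0.24831747]), 'ee_rot': array([ 1.30538723e-01,  9.91443211e-01,  1.57977623e-05, -1.78632136e-05]), 'ft_force': array([-0.59527217, -0.14326113,  0.24470723]), 'torque': array([-0.06003117, -0.06376582, -0.00814838]), 'grasp_force': 0.0, 'grip_width': 1.0006525031854756}
```

View pics/top0.png

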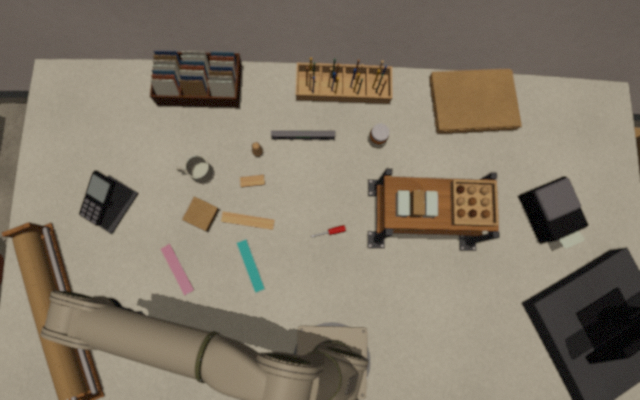

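View pics/side0.png

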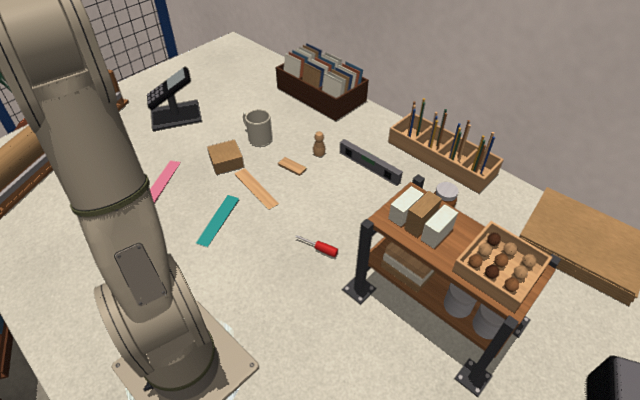

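The shim-shaped things in the top picture are pink (175,267), turquoise (252,264), and plain wood (248,221). The short wooden packer is at (252,181). I choose the plain wood one at (248,221), side picture (257,188). The short foot is the rack's upper-left one, near (373,186) in the top picture. I'll check both in one crop.

```bash
cat > h.py <<'E'
import numpy as np, cv2
from workcell import imaging
def ray(n,p):
    c=imaging.calibration(n); u=cv2.undistortPoints(np.array([[p]],float),c["mtx"],c["D"])[0,0]
    R,t=c["R"],c["t"]; return -R.T@t, R.T@np.array([u[0],u[1],1])
def plane(n,p,z=0):
    o,d=ray(n,p); return o+d*(z-o[2])/d[2]
def tri(pt,ps):
    o1,d1=ray("top",pt); o2,d2=ray("side",ps)
    s=np.linalg.lstsq(np.c_[d1,-d2],o2-o1,rcond=None)[0]
    a,b=o1+d1*s[0],o2+d2*s[1]; return (a+b)/2,np.linalg.norm(a-b)
def proj(n,X):
    c=imaging.calibration(n); return cv2.projectPoints(np.array(X,float).reshape(-1,3),cv2.Rodrigues(c["R"])[0],c["t"],c["mtx"],c["D"])[0][:,0]
E
python3 - <<'E'
import cv2
t=cv2.imread("pics/top0.png")[120:260,210:400]
cv2.imwrite("pics/tc.png",cv2.resize(t,None,fx=4,fy=4,interpolation=cv2.INTER_CUBIC))
t=cv2.imread("pics/side0.png")[155:305,225:425]
cv2.imwrite("pics/sc.png",cv2.resize(t,None,fx=4,fy=4,interpolation=cv2.INTER_CUBIC))
E
```

```text
(no output)
```

View pics/tc.png

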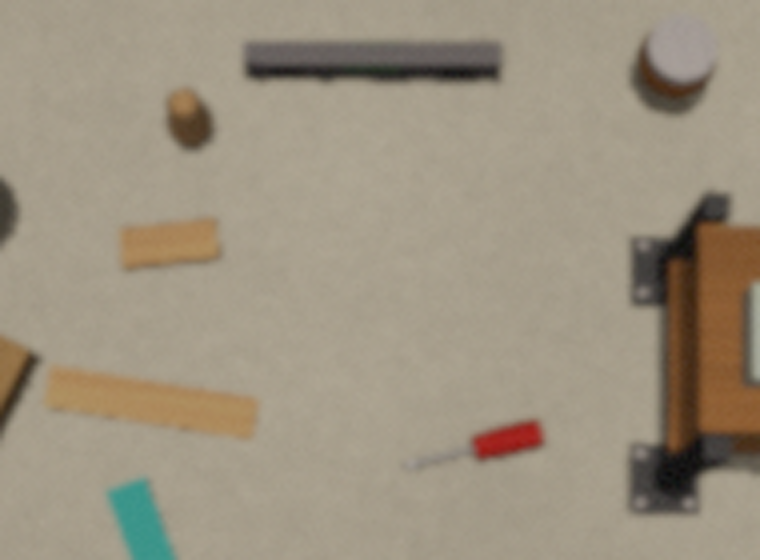

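View pics/sc.png

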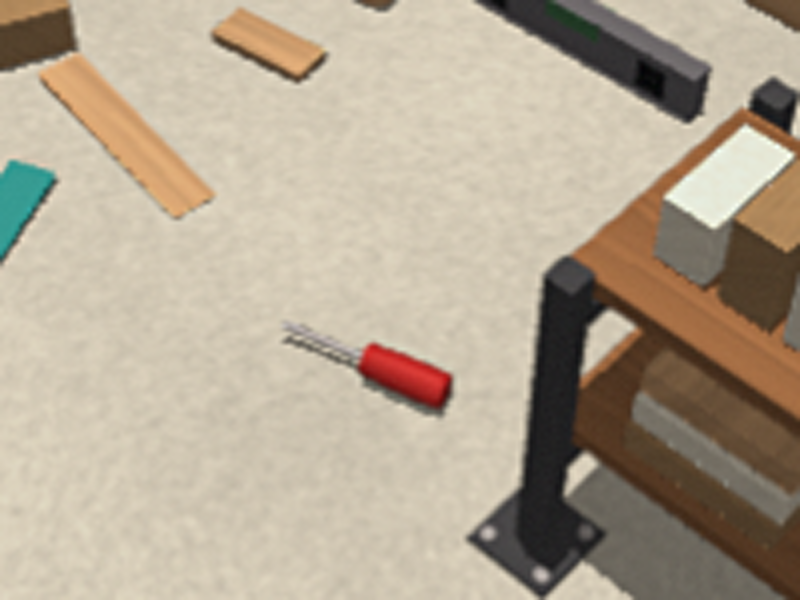

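The crop shows the plain wood taper running from its butt at about (222,217) to its thin end at about (274,224) in the top picture. The short foot's outer edge is at about column 368, rows 179 to 195. The gift box is just behind the butt and the screwdriver handle is at about (337,230).

```bash
python3 - <<'E'
from h import *
np.set_printoptions(precision=4,suppress=True)
T=lambda x,y:((x+.5)/4-.5+210,(y+.5)/4-.5+120)
S=lambda x,y:((x+.5)/4-.5+225,(y+.5)/4-.5+155)
top=[(50,367),(46,407),(258,397),(251,438)]; side=[(80,55),(40,72),(213,195),(175,217)]
P=[]
for a,b,z in zip(top,side,(.01,.01,.0015,.0015)):
    print(tri(T(*a),S(*b)),plane("top",T(*a),z),plane("side",S(*b),z)); P.append((plane("top",T(*a),z)+plane("side",S(*b),z))/2)
b=(P[0]+P[1])/2;t=(P[2]+P[3])/2;d=t-b
print("butt",b,"tip",t,"len",np.linalg.norm(d[:2]),"ang",np.degrees(np.arctan2(d[1],d[0])))
for n,a in(("s1",(632,237)),("s2",(632,303))): print(n,plane("top",T(*a),.0092))
for n,a in(("n1",(630,446)),("n2",(630,512)),("n3",(697,512))): print(n,plane("top",T(*a),.005))
for n,a in(("nearL",(470,538)),("nearfront",(540,596)),("nearback",(604,535))): print(n,plane("side",S(*a),.005))
for a in ((405,465),(475,447),(540,432)):print("sd",plane("top",T(*a),.01))
for a in ((0,340),(33,357),(0,430)):print("gift",plane("top",T(*a),.045))
for a in ((245,70),(500,78)):print("level",plane("top",T(*a),.0))
print("packer",plane("top",T(122,268),.01),plane("top",T(220,258),.01))
E
```

```text
(array([0.4869, 0.3834, 0.0059]), np.float64(0.0009069620905302367)) [0.4859 0.3829 0.01  ] [0.4848 0.3794 0.01  ]
(array([0.4507, 0.3839, 0.0128]), np.float64(0.0009001342894906918)) [0.4514 0.3842 0.01  ] [0.4519 0.3868 0.01  ]
(array([ 0.4653,  0.2063, -0.0009]), np.float64(0.004919259760251471)) [0.467  0.2048 0.0015] [0.4618 0.2058 0.0015]
(array([0.4308, 0.21  , 0.0002]), np.float64(0.0023195510575117623)) [0.4316 0.2093 0.0015] [0.4291 0.2096 0.0015]
butt [0.4685 0.3833 0.01  ] tip [0.4474 0.2073 0.0015] len 0.17721129659785922 ang -96.8455069331359
s1 [ 0.6163 -0.1139  0.0092]
s2 [ 0.5579 -0.1143  0.0092]
n1 [ 0.4343 -0.1141  0.005 ]
n2 [ 0.378  -0.1146  0.005 ]
n3 [ 0.3796 -0.1719  0.005 ]
nearL [ 0.3763 -0.1147  0.005 ]
nearfront [ 0.3752 -0.1709  0.005 ]
nearback [ 0.4335 -0.172   0.005 ]
sd [0.4118 0.0776 0.01  ]
sd [0.4289 0.0187 0.01  ]
sd [ 0.4434 -0.0364  0.01  ]
gift [0.5021 0.4201 0.045 ]
gift [0.4886 0.3915 0.045 ]
gift [0.4265 0.4151 0.045 ]
level [0.7585 0.229  0.    ]
level [0.7589 0.003  0.    ]
packer [0.574  0.3261 0.01  ] [0.5856 0.2421 0.01  ]
```

```bash
python3 -m inch '[[[-0.359,-0.171,0.148,0,0,1.428,-0.3],[-0.359,-0.171,0.148,0,0,1.428,-0.3],[-0.359,-0.171,0.148,0,0,1.428,-0.3],[-0.359,-0.171,0.148,0,0,1.428,-0.3],[-0.359,-0.171,0.148,0,0,1.428,-0.3],[-0.359,-0.171,0.148,0,0,1.428,-0.3],[-0.359,-0.171,0.148,0,0,1.428,-0.3],[-0.359,-0.171,0.148,0,0,1.428,-0.3],[-0.359,-0.171,0.148,0,0,1.428,-0.3],[-0.359,-0.171,0.148,0,0,1.428,-0.3]]]' 30
python3 - <<'E'
from h import *
from workcell import sensors
from scipy.spatial.transform import Rotation as Ro
for n in("top","side"):
    cv2.imwrite(f"pics/{n}1.png",imaging.camera(n))
o=sensors.get_obs(); print(o["clock"],o["position"],o["joint_pos"],o["grip_width"]); print(Ro.from_quat(o["ee_rot"]).as_matrix().round(4))
print(proj("side",[o["position"],[.464,.346,.004]]),proj("top",[o["position"],[.464,.346,.004]]))
a=cv2.imread("pics/top1.png")[150:270,190:350];b=cv2.imread("pics/side1.png")[110:230,200:360]
cv2.imwrite("pics/m1.png",cv2.resize(np.vstack([a,b]),None,fx=2.5,fy=2.5))
E
```

```text
clock: 1.5
position: [0.467, 0.3413, 0.0991]
ee_rot: [0.752, 0.659, -0.001, 0.001]
ft_force: [-0.4, 0.0, -1.2]
grip_width: 0.651
grasp_force: 0.0
1.6 [0.4646738  0.34500639 0.1000421 ] [-0.98180829  0.36628149  0.31806814  1.7689885  -0.13096092  1.02746382
 -0.73708392] 0.6467352125454932
[[ 1.213e-01  9.926e-01 -2.000e-04]
 [ 9.926e-01 -1.213e-01 -5.000e-04]
 [-5.000e-04 -1.000e-04 -1.000e+00]]
[[243.03665138 154.2993666 ]
 [246.62481739 178.53465221]] [[228.78505498 213.98904552]
 [232.76852444 218.32430434]]
```

View pics/m1.png

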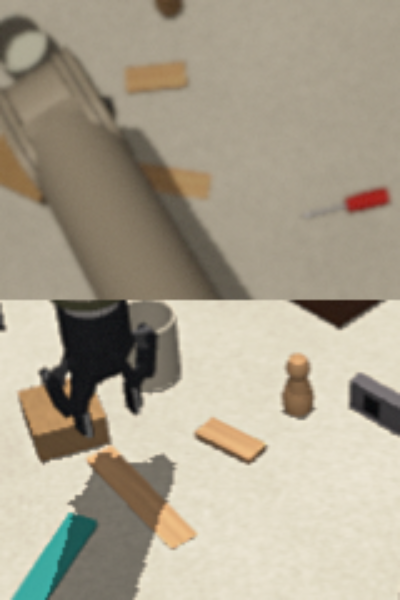

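The side view shows the open hand straddling the butt half of the plain wood shim, with the gift box behind it. I'll go down next.

```bash
python3 -m inch '[[[0,0,0.045,0,0,0,-0.3],[0,0,0.07,0,0,0,-0.3],[0,0,0.081,0,0,0,-0.3],[0,0,0.081,0,0,0,-0.3],[0,0,0.083,0,0,0,-0.3],[0,0,0.083,0,0,0,-0.3]]]' 30
python3 - <<'E'
from workcell import sensors
o=sensors.get_obs(); print(o["position"],o["ft_force"])
E
```

```text
clock: 2.2
position: [0.4649, 0.3464, 0.0186]
ee_rot: [0.748, 0.664, 0.001, -0.0]
ft_force: [-0.6, 0.3, 0.4]
grip_width: 0.651
grasp_force: 0.0
[0.46489605 0.34642456 0.01864302] [-0.63424127  0.31980429  0.38330307]
```

```bash
python3 -m inch '[[[0,0,0,0,0,0,0.1],[0,0,0,0,0,0,0.3],[0,0,0,0,0,0,0.5],[0,0,0,0,0,0,0.5],[0,0,0,0,0,0,0.5]]]' 30
python3 - <<'E'
from h import *
from workcell import sensors
print(sensors.get_obs()["position"],sensors.get_obs()["ft_force"])
cv2.imwrite("pics/side2.png",imaging.camera("side"))
b=cv2.imread("pics/side2.png")[130:230,200:330]
cv2.imwrite("pics/m2.png",cv2.resize(b,None,fx=5,fy=5,interpolation=2))
E
```

```text
clock: 2.7
position: [0.4648, 0.3461, 0.0185]
ee_rot: [0.748, 0.664, 0.001, -0.0]
ft_force: [-1.2, -0.5, 6.2]
grip_width: 0.407
grasp_force: 29.7
[0.46478479 0.34613598 0.01851294] [-1.15730064 -0.48508002  6.21655755]
```

View pics/m2.png

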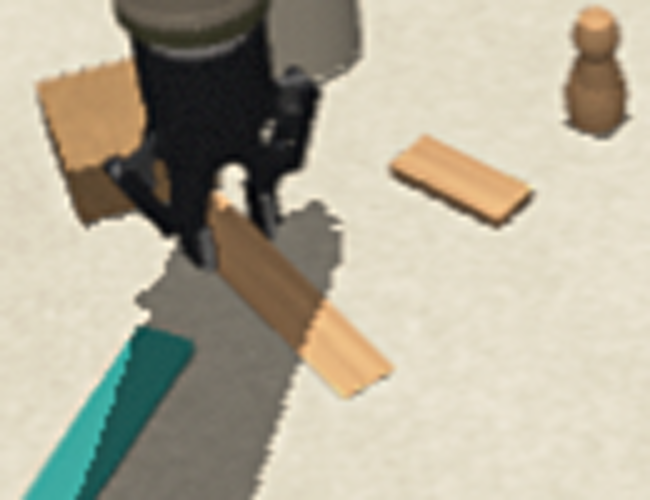

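The shim is held: opening is about 35 mm, grip is 30 N, and it lies flat in line with the tool. I'll lift it a little and carry it to a point in front of the foot.

```bash
python3 -m inch '[[[0,0,-0.02,0,0,0,0.5],[0,0,-0.04,0,0,0,0.5],[-0.035,0.02,-0.04,0,0,-0.02,0.5],[-0.08,0.045,-0.04,0,0,-0.04,0.5],[-0.12,0.068,-0.04,0,0,-0.06,0.5],[-0.16,0.091,-0.04,0,0,-0.08,0.5],[-0.2,0.114,-0.04,0,0,-0.1,0.5],[-0.24,0.137,-0.04,0,0,-0.119,0.5],[-0.273,0.155,-0.04,0,0,-0.119,0.5],[-0.273,0.155,-0.04,0,0,-0.119,0.5]]]' 40
python3 - <<'E'
from h import *
from workcell import sensors
for n in("top","side"):
    cv2.imwrite(f"pics/{n}3.png",imaging.camera(n))
o=sensors.get_obs(); print(o["clock"],o["position"],o["ee_rot"],o["ft_force"],o["grasp_force"],o["grip_width"])
a=cv2.imread("pics/top3.png")[150:230,290:410];b=cv2.imread("pics/side3.png")[150:250,330:450]
cv2.imwrite("pics/m3.png",cv2.resize(a,None,fx=6,fy=6,interpolation=2))
p=o["position"]; q=p+[0,-.14,-.017]
print("top",proj("top",[p,q]),"side",proj("side",[p,q]))
E
```

```text
clock: 3.75
position: [0.5874, 0.0491, 0.0582]
ee_rot: [0.71, 0.704, -0.0, 0.002]
ft_force: [-0.4, 0.1, -1.0]
grip_width: 0.4
grasp_force: 39.9
3.85 [0.58600752 0.05526852 0.05760116] [7.07867357e-01 7.06345353e-01 2.00474831e-04 8.18680795e-05] [-0.79548901  0.79597025 -1.46642215] 39.92882162332535 0.40528968127037035
top [[319.32541004 182.79518425]
 [360.32733268 185.22519521]] side [[347.55188807 193.30987676]
 [387.5470599  224.56866917]]
```

View pics/m3.png

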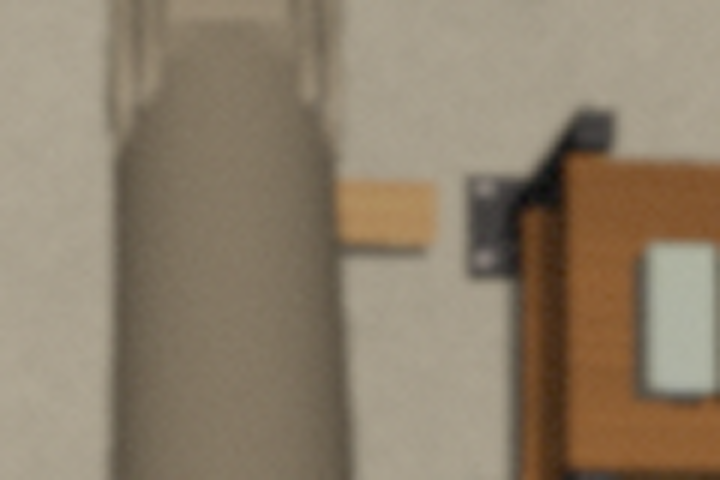

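The picture shows the shim tip at about (362,185), in line with the middle of the foot plate (edge at column 368, mid row 187.6) and short of it. I'll lower it.

```bash
python3 -m inch '[[[0,0,0.02,0,0,0,0.5],[0,0,0.035,0,0,0,0.5],[0,0,0.039,0,0,0,0.5],[0,0,0.039,0,0,0,0.5],[0,0,0.039,0,0,0,0.5]]]'
python3 - <<'E'
from h import *
from workcell import sensors
o=sensors.get_obs(); print(o["position"],o["ee_rot"],o["ft_force"],o["torque"])
E
```

```text
clock: 4.35
position: [0.5855, 0.0572, 0.0181]
ee_rot: [0.707, 0.708, -0.0, -0.0]
ft_force: [-0.2, 0.4, -0.4]
grip_width: 0.402
grasp_force: 42.3
[0.58545713 0.05717303 0.0181196 ] [ 7.06609897e-01  7.07603268e-01 -6.01609160e-05 -2.56861149e-04] [-0.2110541   0.44223437 -0.38258413] [ 0.03006449 -0.01806819  0.00186785]
```

```bash
python3 -m inch '[[[0,0,0.001,0,0,0,0.5],[0,0,0.001,0,0,0,0.5],[-0.005,0,0.001,0,0,0,0.5],[-0.01,0,0.001,0,0,0,0.5],[-0.016,0,0.001,0,0,0,0.5],[-0.022,0,0.001,0,0,0,0.5],[-0.028,0,0.001,0,0,0,0.5],[-0.034,0,0.001,0,0,0,0.5],[-0.04,0,0.001,0,0,0,0.5],[-0.04,0,0.001,0,0,0,0.5]]]'
python3 - <<'E'
from h import *
from workcell import sensors
o=sensors.get_obs(); print(o["position"],o["ee_rot"],o["ft_force"],o["torque"])
cv2.imwrite("pics/top4.png",imaging.camera("top"));cv2.imwrite("pics/side4.png",imaging.camera("side"))
a=cv2.imread("pics/top4.png")[160:220,310:400];b=cv2.imread("pics/side4.png")[150:250,310:460]
a=cv2.resize(a,(600,400),interpolation=2);b=cv2.resize(b,(600,200*2),interpolation=2)
cv2.imwrite("pics/m4.png",cv2.resize(np.vstack([a,b]),None,fx=.74,fy=.74))
E
```

```text
clock: 5.35
position: [0.5864, 0.0151, 0.0179]
ee_rot: [0.707, 0.707, 0.0, 0.001]
ft_force: [-0.3, -1.1, 6.8]
grip_width: 0.409
grasp_force: 43.0
[0.58636986 0.01514486 0.01790075] [7.07458432e-01 7.06754576e-01 4.56421382e-04 5.73153425e-04] [-0.26925395 -1.12812705  6.75873925] [-0.24327498 -0.07778984  0.05270733]
```

View pics/m4.png

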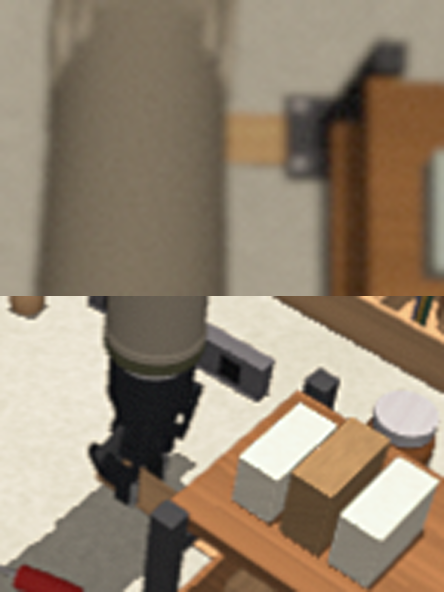

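The tip has gone in under the plate, centred: the shim meets the edge at mid-plate. I'll go on slowly, watching the drag.

```bash
for i in 1; do python3 -m inch '[[[-0.002,0,0,0,0,0,0.5],[-0.004,0,0,0,0,0,0.5],[-0.006,0,0,0,0,0,0.5],[-0.008,0,0,0,0,0,0.5],[-0.01,0,0,0,0,0,0.5]]]'; python3 -m inch '[[[-0.002,0,0,0,0,0,0.5],[-0.004,0,0,0,0,0,0.5],[-0.006,0,0,0,0,0,0.5]]]';  done
```

```text
clock: 5.95
position: [0.5864, 0.0068, 0.0179]
ee_rot: [0.707, 0.707, 0.001, 0.0]
ft_force: [0.6, 3.2, 5.8]
grip_width: 0.407
grasp_force: 42.9
clock: 6.25
position: [0.5864, 0.0007, 0.0179]
ee_rot: [0.707, 0.707, 0.001, 0.0]
ft_force: [-0.2, 3.2, 6.0]
grip_width: 0.401
grasp_force: 42.9
```

```bash
python3 -m inch '[[[-0.002,0,0,0,0,0,0.5],[-0.004,0,0,0,0,0,0.5]]]'; python3 -m inch '[[[-0.002,0,0,0,0,0,0.5],[-0.004,0,0,0,0,0,0.5]]]'
```

```text
clock: 6.45
position: [0.5864, -0.0033, 0.0179]
ee_rot: [0.707, 0.707, 0.001, 0.0]
ft_force: [-0.5, 3.0, 5.7]
grip_width: 0.406
grasp_force: 42.9
clock: 6.65
position: [0.5864, -0.0073, 0.0179]
ee_rot: [0.707, 0.707, 0.001, 0.0]
ft_force: [-0.3, 3.6, 6.1]
grip_width: 0.403
grasp_force: 42.9
```

```bash
python3 -m inch '[[[-0.002,0,0,0,0,0,0.5],[-0.004,0,0,0,0,0,0.5]]]'; python3 -m inch '[[[-0.002,0,0,0,0,0,0.5],[-0.004,0,0,0,0,0,0.5]]]'
```

```text
clock: 6.85
position: [0.5864, -0.0113, 0.0179]
ee_rot: [0.707, 0.707, 0.001, 0.0]
ft_force: [-0.1, 3.6, 6.5]
grip_width: 0.403
grasp_force: 43.0
clock: 7.05
position: [0.5864, -0.0153, 0.0179]
ee_rot: [0.707, 0.707, 0.001, 0.0]
ft_force: [0.5, 4.0, 5.5]
grip_width: 0.403
grasp_force: 43.0
```

```bash
python3 -m inch '[[[-0.0015,0,0,0,0,0,0.5],[-0.003,0,0,0,0,0,0.5]]]'; python3 -m inch '[[[-0.0015,0,0,0,0,0,0.5],[-0.003,0,0,0,0,0,0.5]]]'
```

```text
clock: 7.25
position: [0.5864, -0.0183, 0.0179]
ee_rot: [0.707, 0.707, 0.001, 0.0]
ft_force: [-0.0, 3.7, 6.1]
grip_width: 0.404
grasp_force: 43.0
clock: 7.45
position: [0.5865, -0.0212, 0.0179]
ee_rot: [0.707, 0.707, 0.001, 0.0]
ft_force: [0.8, 2.5, 5.7]
grip_width: 0.405
grasp_force: 43.0
```

```bash
python3 -m inch '[[[-0.002,0,0,0,0,0,0.5],[-0.004,0,0,0,0,0,0.5]]]'; python3 -m inch '[[[-0.002,0,0,0,0,0,0.5],[-0.004,0,0,0,0,0,0.5]]]'
```

```text
clock: 7.65
position: [0.5864, -0.0252, 0.0179]
ee_rot: [0.707, 0.707, 0.001, 0.0]
ft_force: [-0.5, 4.3, 6.1]
grip_width: 0.404
grasp_force: 43.0
clock: 7.85
position: [0.5864, -0.0293, 0.0179]
ee_rot: [0.707, 0.707, 0.001, 0.0]
ft_force: [0.4, 2.4, 5.9]
grip_width: 0.405
grasp_force: 43.0
```

```bash
python3 -m inch '[[[-0.0015,0,0,0,0,0,0.5],[-0.003,0,0,0,0,0,0.5]]]'; python3 -m inch '[[[-0.0015,0,0,0,0,0,0.5],[-0.003,0,0,0,0,0,0.5]]]'
```

```text
clock: 8.05
position: [0.5864, -0.0323, 0.0179]
ee_rot: [0.707, 0.707, 0.001, 0.0]
ft_force: [0.7, 3.4, 5.8]
grip_width: 0.402
grasp_force: 43.0
clock: 8.25
position: [0.5864, -0.0352, 0.0179]
ee_rot: [0.707, 0.707, 0.001, 0.0]
ft_force: [-0.2, 3.4, 5.8]
grip_width: 0.405
grasp_force: 43.0
```

```bash
python3 -m inch '[[[-0.0015,0,0,0,0,0,0.5],[-0.003,0,0,0,0,0,0.5]]]'; python3 -m inch '[[[-0.0015,0,0,0,0,0,0.5],[-0.003,0,0,0,0,0,0.5]]]'
```

```text
clock: 8.45
position: [0.5864, -0.0383, 0.0179]
ee_rot: [0.707, 0.707, 0.001, 0.0]
ft_force: [0.4, 3.3, 6.3]
grip_width: 0.402
grasp_force: 43.0
clock: 8.65
position: [0.5864, -0.0413, 0.0179]
ee_rot: [0.707, 0.707, 0.001, 0.0]
ft_force: [0.1, 3.5, 6.1]
grip_width: 0.405
grasp_force: 43.0
```

```bash
python3 -m inch '[[[-0.0015,0,0,0,0,0,0.5],[-0.003,0,0,0,0,0,0.5]]]'; python3 -m inch '[[[-0.001,0,0,0,0,0,0.5],[-0.002,0,0,0,0,0,0.5]]]'
```

```text
clock: 8.85
position: [0.5864, -0.0442, 0.0179]
ee_rot: [0.707, 0.707, 0.001, 0.0]
ft_force: [-0.1, 3.2, 6.2]
grip_width: 0.398
grasp_force: 43.0
clock: 9.05
position: [0.5865, -0.0462, 0.0179]
ee_rot: [0.707, 0.707, 0.001, 0.0]
ft_force: [0.6, 3.2, 7.0]
grip_width: 0.407
grasp_force: 43.0
```

```bash
python3 -m inch '[[[-0.001,0,0,0,0,0,0.5],[-0.002,0,0,0,0,0,0.5]]]'; python3 -m inch '[[[-0.001,0,0,0,0,0,0.5],[-0.002,0,0,0,0,0,0.5]]]'
```

```text
clock: 9.25
position: [0.5864, -0.0482, 0.0179]
ee_rot: [0.707, 0.707, 0.001, 0.0]
ft_force: [-0.6, 3.3, 6.6]
grip_width: 0.404
grasp_force: 43.0
clock: 9.45
position: [0.5864, -0.0498, 0.0178]
ee_rot: [0.707, 0.707, 0.001, -0.0]
ft_force: [-0.2, 6.2, 7.4]
grip_width: 0.406
grasp_force: 43.0
```

```bash
python3 -m inch '[[[-0.001,0,0,0,0,0,0.5],[-0.002,0,0,0,0,0,0.5]]]'; python3 -m inch '[[[-0.001,0,0,0,0,0,0.5],[-0.002,0,0,0,0,0,0.5]]]'
```

```text
clock: 9.65
position: [0.5865, -0.0508, 0.0179]
ee_rot: [0.707, 0.708, 0.001, -0.0]
ft_force: [-0.8, 8.4, 6.9]
grip_width: 0.402
grasp_force: 43.0
clock: 9.85
position: [0.5865, -0.0518, 0.0179]
ee_rot: [0.706, 0.708, 0.002, -0.001]
ft_force: [0.0, 10.6, 7.9]
grip_width: 0.402
grasp_force: 43.1
```

```bash
python3 -m inch '[[[0,0,0,0,0,0,0.5],[0,0,0,0,0,0,0.5],[0,0,0,0,0,0,0.5],[0,0,0,0,0,0,0.5],[0,0,0,0,0,0,0.5]]]'; python3 -m inch '[[[0,0,0,0,0,0,0.5],[0,0,0,0,0,0,0.5],[0,0,0,0,0,0,0.5],[0,0,0,0,0,0,0.5],[0,0,0,0,0,0,0.5]]]'
python3 - <<'E'
from h import *
from workcell import sensors
o=sensors.get_obs(); print(o["position"],o["ee_rot"],o["ft_force"],o["torque"])
for n in("top","side"): cv2.imwrite(f"pics/{n}5.png",imaging.camera(n))
for n,(r,c) in {"top":((165,245),(430,500)),"side":((200,390),(400,560))}.items():
    a,b=[cv2.cvtColor(cv2.imread(f"pics/{n}{k}.png"),6)[r[0]:r[1],c[0]:c[1]].astype(np.float32) for k in(0,5)]
    print(n,"rack shift px",cv2.phaseCorrelate(a,b))
a=cv2.imread("pics/top5.png")[140:240,300:420];b=cv2.imread("pics/side5.png")[150:250,310:430]
cv2.imwrite("pics/m5.png",cv2.resize(np.vstack([a,b]),None,fx=3,fy=3,interpolation=2))
E
```

```text
clock: 10.35
position: [0.5865, -0.0518, 0.0179]
ee_rot: [0.706, 0.708, 0.002, -0.001]
ft_force: [-0.4, 10.5, 6.9]
grip_width: 0.404
grasp_force: 43.1
clock: 10.85
position: [0.5865, -0.0518, 0.0179]
ee_rot: [0.706, 0.708, 0.002, -0.001]
ft_force: [-0.4, 9.9, 7.4]
grip_width: 0.403
grasp_force: 43.1
[ 0.58652212 -0.05180444  0.01786111] [ 0.70632298  0.70788746  0.00159836 -0.00079824] [-0.4349949   9.90429312  7.39652139] [ 2.1808349  -0.01575544 -0.00984445]
top rack shift px ((-0.030750473687291446, -0.006458319520142197), 1.003299418422911)
side rack shift px ((0.03376137063173701, 0.020272537178982475), 0.9947872562954824)
```

View pics/m5.png

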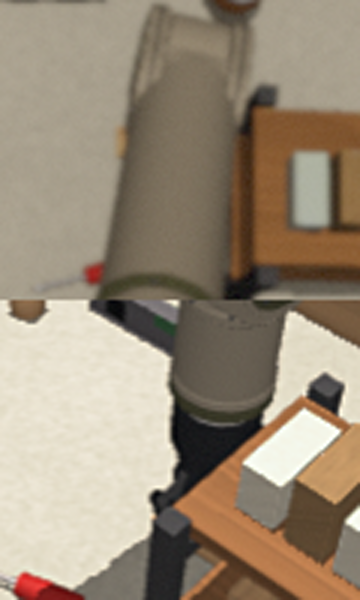

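The rack hasn't moved (image shift under 0.05 px). The drag is steady at about 7 N above the sliding baseline, and its lever arm places it at counter level. The hand is clear of the rack, so I'm handing in.

```bash
python3 -c "
from workcell import order; print(order.hand_in())"
```

```text
the job is handed in; nothing more can be done
None
```

I handed the job in with the shim gripped flat, about 80 mm in under the middle of the short foot and dragging about 7 N above its plain sliding friction. The pictures show no movement of the rack, and the hand is clear of it. The hand-in returned no verdict.

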